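# Check a hardness probe on its reference block, then hold it on the sample

## Robot

A 6-joint arm with a two-finger parallel gripper is mounted at the origin on a cart in front of the work surface, level with it; the furniture and walls round the work are solid. World frame = base frame: x ahead of the robot, y to its left, z up, the work surface at z = 0. Lengths are in m, angles in rad, forces in N, time in s.
With the tool pointing down it reaches from about 0.425 to 0.95 m from the base axis. Payload 3.5 kg.
Tool frame: the origin (TCP) lies at the very end of the fingers, on their centre line; the grasp point (between the pads) lies 19 mm behind it; z points along the fingers, y is the direction in which the jaws open and shut (so a half turn about z gives the same grasp; the last joint's range is limited). The gripper opens to 85 mm and grips with 20 to 120 N. Pads are 22 mm wide; open, the fingers measure 114 mm over their backs; the gripper's body (76 mm by 85 mm) begins 54 mm behind the grasp point. The pads swing forward as they close: fully open they stand 13 mm farther back than shut.
Start: joints at [1.19, 0.286, 1.577, -0, 1.279, -0.15], TCP at [0.154, 0.657, 0.231] pointing down, gripper open.
Joint ranges: [-2.77, 2.77], [-0.9, 2.22], [0.21, 2.48], [-1.53, 4.67], [0.24, 2.81], [-2.84, 2.84]. Speed limits (rad/s): [2.79, 2.79, 3.14, 3.14, 3.14, 3.14].

## Interface

Orientations are given as a unit quaternion [x, y, z, w].
In Python, from plant import ctrl, eyes, ticket gives the robot as it stands.
- The arm moves only by the tool send_rows, never from a script. Its arguments are lists of equal length, an entry for each row: "translation": the shift along the tool's x, y, z in units of 30 mm (1.0 is 30 mm), a list of three; "rotation": the turn, a rotation vector about the tool's x, y, z in units of 5 degrees (1.0 is 5 degrees), a list of three; "grip": the finger opening in mm, from 0 to 85.4. A call has 1 to 5 rows; each row shifts and turns the commanded pose from where the row before left it, along the tool's axes as they then stand; what a row does not reach is not made up. A row lasts 1/8 s, in which the tool goes at most 62.5 mm and 10.7 degrees, less where a joint would pass 70% of its speed; a pose out of reach is approached as far as the arm can. A call is refused whole if a number of a shift passes 1 or a number of a turn 1, either way. A call with a gripper value outside its range is refused whole. The fingers move at their own pace and stop on an object; "squeeze" is the grip in N (left out, the last holds). Time passes only in rows, so rows that do not move let the fingers close. It gives the time, the measured TCP pose, the force and the opening at its end, in the units of the state.
- ctrl.get_state(): the state, without advancing time (a new reading comes with each control period).
- eyes.read_camera(name): name is "scene" or "top"; returns a dict with "image" (420x560x3 uint8, blue, green, red), "mtx" (3x3 intrinsics, pixels), "dist_coeffs" ([k1, k2, p1, p2, k3] as OpenCV has them; the pictures are not rectified), "xyz" and "orientation" of the camera in the world. Camera axes: x right, y down, z forward; pixel columns grow to the right and rows downward; lengths in m; the calibration is good to about 2 mm. A picture is of the moment at which its call begins. There is no depth.
- ticket.sign_off(): hands the job in, once; it reports no verdict.
The state is a dict: "time": time; "qpos": joint angles; "dq": joint speeds; "joint_efforts": joint torques, N m; "eef_pos": TCP position; "tcp_rot": TCP orientation; "contact_force": force on the tool from outside, world axes, zero at the start; "wrist_torque": the same for the moment, N m; "opening": opening from 0.0 (shut) to 1.0 (fully open).
Only numpy, scipy, OpenCV 4.12 (cv2) and the standard library are available. Lean on these libraries where they do the work, as an engineer would, in place of code of your own. Each camera call takes 0.05 s, during which the arm holds its last target. There are 200 camera calls.

## Task

Take the blue hand-held hardness probe out of its holder and first check it on the round reference block with the green ring: hold the probe upright with its spring nose pressed about half-way in, inside the ring, for a second. Then press it the same way inside the red ring on the tilted steel sample, square to the sloping face, and finish while still holding it there with that light pressure; do not put it down or let go. Never drive the nose fully in, and leave the blocks, the tilting table's setting and the other things as they are.

Things in the scene. Friction and masses are not known exactly. Their poses are not given: they have to be found in the camera images.
- probe_grip (a point): centre of the blue square grip of the hand-held probe, half-way up the grip. The grip is 30 x 30 mm across and 65 mm long, with flat sides along this frame's x and y; z runs along the probe, away from the nose. Below the grip (towards the nose) a round steel barrel of 20 mm diameter; the free end of the nose lies 82.5 mm below this point on the probe's axis when the nose is not pressed. Loose, about 0.17 kg
- probe: the whole probe with its nose, 118 mm long: origin on its axis at the place of the unpressed nose end, z along the axis towards the grip, x and y square to the flats of the grip
- probe_tip (a point): the very end of the probe's nose (a 6 mm ball end on a brass cone), moving with the nose; same axes as the probe
- nose (a joint): how far the spring nose is pushed into the probe: 0 free, 0.010 m fully in (bottomed). The spring needs 2 N to start and 0.8 N per mm more, so half-way (5 mm) is 6 N
- holder: fixed grey block 80 x 80 mm, 56 mm high, with a hole of 25 mm right through its middle; the probe hangs in it upright, nose down, its grip's lower end resting on the block's top, its nose end 6 mm above the bench. Origin at the centre of its underside, z up. The probe lifts straight up out of it (50 mm)
- ref_spot (a point): middle of the green ring (inner diameter about 16 mm) on the flat top face of the steel reference block that carries it; the block is a loose disc 64 mm in diameter and 12 mm thick lying flat on the green mat (3 mm thick), z up out of the face
- plain_top (a point): middle of the top of the other steel disc, the same size but without a ring; leave it alone
- sample_spot (a point): middle of the red ring (inner diameter about 16 mm) on the sloping face of the steel sample, z square out of the face. The sample is 80 x 74 mm with four screw heads 4 mm high near its corners, bolted on a fixed stand with a tilting table (foot 100 x 120 mm, about 134 mm wide over its side knobs); the spot lies 10 mm up the slope and 6 mm to the right of the sample's middle
- stand: fixed foot of the tilting table, 100 x 120 mm, origin at the centre of its underside, z up; its pivot runs along its y axis at 42 mm height, the sample's face is 26 mm above the pivot
- table (a joint): tilt of the sample's face from level (rad); when positive the face leans to face the stand's -x side, towards the robot. The pivot is stiff and stays set under light pressure
- loupe: bystander: black eye loupe, 32 mm across, 26 mm high, origin at the centre of its underside
- oil_bottle: bystander: cream oil bottle with red spout, 42 mm across, 118 mm high, origin at the centre of its underside
- micrometer: bystander: micrometer lying flat, 48 x 130 x 12 mm, origin at the centre of its underside
Things that resemble listed ones, but are neither listed nor needed, are in the scene too. Of the things that look like the probe, the smaller one is meant.

How it is judged:
On the way:
1. the held probe's nose is pressed about half-way in, inside the green ring on the reference block, the probe upright, for 0.5 s (value of joint nose between 0.002 and 0.0085 m and contact force between probe and the fingers above 2 N and distance between probe_tip and ref_spot below 0.008 m and angle between probe's own z axis and vertical below 0.14 rad), for 0.5 s.
At the end, for the whole second after the job is handed in: the gripper still holds the probe, its nose end within 8 mm of the middle of the red ring, the probe within 8 degrees of square to the sample's face, the nose pushed in 2 to 8.5 mm and pressing the sample with 2 to 14 N, the arm itself not touching the stand (value of joint nose between 0.002 and 0.0085 m and contact force between probe and the fingers above 2 N and distance between probe_tip and sample_spot below 0.008 m and angle between the z axis of probe and the z axis of sample_spot, either way round below 0.14 rad and contact force between probe and stand between 2 and 14 N and contact force between the arm and stand below 0.5 N); the arm keeps its last pose, push and grip.
It fails at once if the nose is driven (nearly) fully in (value of joint nose above 0.0095 m).
It fails at once if the reference block or the plain block is shifted by more than 25 mm (distance of any of ref_spot, plain_top from where it was at the start of the episode above 0.025 m).
It fails at once if the tilting table is pushed out of its setting (the spot moves more than 8 mm) (distance of sample_spot from where it was at the start of the episode above 0.008 m).
It fails at once if the loupe, oil bottle or micrometer is moved by more than 30 mm (distance of any of loupe, oil_bottle, micrometer from where it was at the start of the episode above 0.03 m).
It also fails if it takes over 48 s, if anything falls off the work surface, if the arm or the gripper's body presses on something with over 40 N, if the wrist force passes 120 N, or if a joint passes its speed limit or range.

## Working session

There is one attempt and no reset: what is moved stays moved. The work goes in short steps, Python scripts to look and compute and a tool call to move; the robot and the scene stay as the last step left them, time stands still between calls to the robot, and variables do not carry over. Pictures are saved under pics/ and viewed, about 8 in all and at most 12, crops included, and the job is handed in when it is done.

Besides the shell and the picture viewer there is one more tool, called after "Request:" as name(argument=value, ...) on one line, values as JSON. send_rows: Moves the arm, as the interface text tells. Its arguments: {"type":"object","properties":{"translation":{"type":"array"},"rotation":{"type":"array"},"grip":{"type":"array"},"squeeze":{"type":"number"}},"required":["translation","rotation","grip"]}

```bash
mkdir -p pics
cat > h.py <<'E'
import numpy as np, cv2
from scipy.spatial.transform import Rotation as R
from plant import ctrl, eyes, ticket
def cam(n,save=None):
    c=eyes.read_camera(n)
    if save: cv2.imwrite('pics/'+save,c['image'])
    return c
def ray(c,uv):
    p=cv2.undistortPoints(np.array([[uv]],float),np.array(c['mtx'],float),np.array(c['dist_coeffs'],float))[0,0]
    return np.array(c['xyz']),R.from_quat(c['orientation']).as_matrix()@np.array([p[0],p[1],1.])
def onz(c,uv,z):
    o,d=ray(c,uv); return o+d*(z-o[2])/d[2]
def tri(rs):
    A=np.zeros((3,3));b=np.zeros(3)
    for o,d in rs:
        d=d/np.linalg.norm(d);P=np.eye(3)-np.outer(d,d);A+=P;b+=P@o
    x=np.linalg.solve(A,b)
    return x,[np.linalg.norm(np.cross(x-o,d/np.linalg.norm(d))) for o,d in rs]
def proj(c,X):
    Rm=R.from_quat(c['orientation']).as_matrix().T
    return cv2.projectPoints(np.array(X,float).reshape(-1,3),cv2.Rodrigues(Rm)[0],-Rm@np.array(c['xyz']),np.array(c['mtx'],float),np.array(c['dist_coeffs'],float))[0][:,0]
E
python3 - <<'E'
from h import *
for n in('top','scene'):
    c=cam(n,n+'0.png'); print(n,c['xyz'],c['orientation'],c['mtx'])
    cv2.imwrite(f'pics/{n}0b.png',cv2.resize(c['image'],(800,600),interpolation=2))
print(ctrl.get_state())
E
```

```text
top [ 0.39933762 -0.08845916  1.11284059] [ 0.74517435 -0.65518099  0.08188937 -0.09352642] [[398.07458663   0.         282.09744459]
 [  0.         398.07458663 206.83323094]
 [  0.           0.           1.        ]]
scene [ 0.05746314 -0.54613933  0.694819  ] [ 0.81233053 -0.38962404  0.18297255 -0.39348857] [[431.0475722    0.         280.89145518]
 [  0.         431.0475722  216.96630386]
 [  0.           0.           1.        ]]
{'time': 0.1, 'qpos': array([ 1.18997484e+00,  2.87090747e-01,  1.57802581e+00,  1.11671079e-05,
        1.27860789e+00, -1.49989277e-01]), 'dq': array([-0.00041519, -0.00240297, -0.00337565, -0.00112973, -0.0011618 ,
       -0.0004985 ]), 'joint_efforts': array([ 6.30588038e-04, -4.07301199e+01, -2.93698597e+01, -8.34039474e-05,
        3.47433161e-03,  7.01611270e-06]), 'eef_pos': array([0.15417047, 0.65654912, 0.23007898]), 'tcp_rot': array([ 1.15161575e-01,  9.93346201e-01, -1.02717674e-03, -2.84744092e-04]), 'contact_force': array([-0.05395256, -0.05835895, -0.23853926]), 'wrist_torque': array([-0.02133355,  0.07501349,  0.00935096]), 'opening': 0.9977359300544969}
```

View pics/top0b.png

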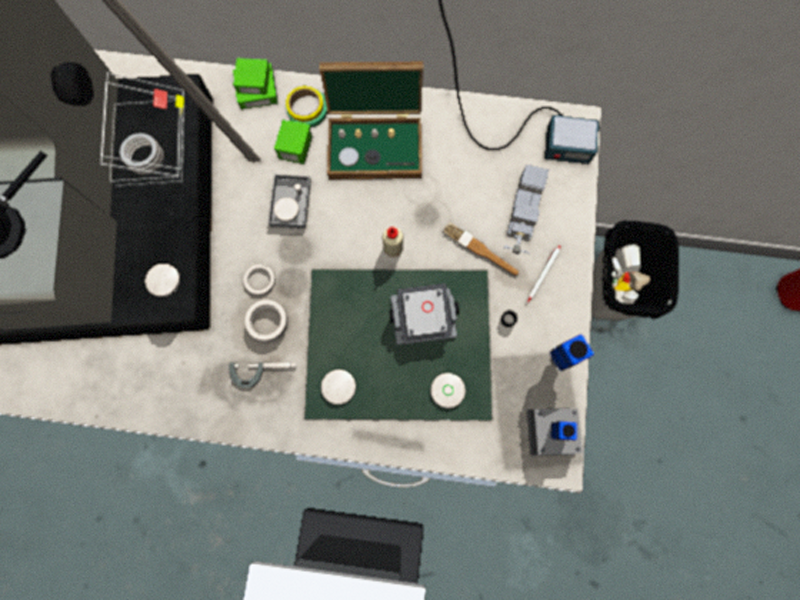

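View pics/scene0b.png

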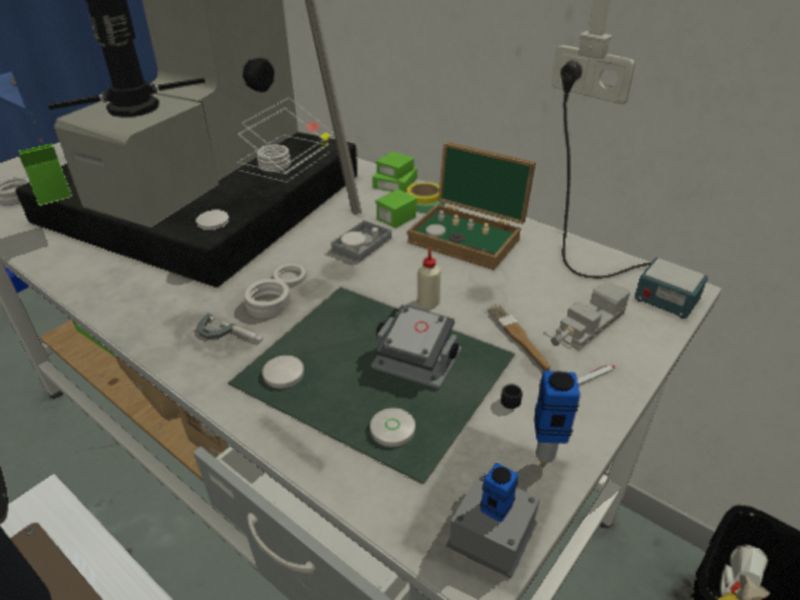

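The top view shows the probe in its holder at about (565,430) and the larger look-alike at (572,352). The green ring is at (448,390), the red ring at (427,307), the plain disc at (338,387), the loupe at (509,318) and the bottle at (392,238). The scene view agrees with this.

Run:
```python
from h import *
T=cam('top');S=cam('scene')
def blob(c,hue,box,smin=90):
    x0,y0,x1,y1=[int(v*.7) for v in box]
    h=cv2.cvtColor(c['image'][y0:y1,x0:x1],cv2.COLOR_BGR2HSV).astype(int)
    d=np.abs((h[...,0]-hue+90)%180-90)
    m=(d<15)&(h[...,1]>smin)&(h[...,2]>60)
    ys,xs=np.nonzero(m); return (xs.mean()+x0,ys.mean()+y0),len(xs),m,(x0,y0)
g=[blob(T,60,(430,372,466,408),50),blob(S,70,(375,410,410,440),40)]
r=[blob(T,0,(410,292,445,322),50),blob(S,0,(405,312,438,340),50)]
for nm,q in(('green',g),('red',r)):
    print(nm,[(k[0],k[1]) for k in q],tri([ray(T,q[0][0]),ray(S,q[1][0])]))
print('green z15',onz(T,g[0][0],.015),onz(S,g[1][0],.015))
print('axes: img right->',onz(T,(400,210),0)-onz(T,(300,210),0))
for nm,ut,us in(('cap',(567,429),(503,474)),('decoycap',(577,350),(561,382)),('bottle',(392,233),(429,257)),('loupe',(509,318),(511,392))):
    print(nm,tri([ray(T,np.array(ut)*.7),ray(S,np.array(us)*.7)]))
def crop(c,x0,y0,w,h):return cv2.resize(c['image'][y0:y0+h,x0:x0+w],(400,300),interpolation=cv2.INTER_CUBIC)
im=np.vstack([np.hstack([crop(T,355,275,64,48),crop(T,265,195,64,48)]),np.hstack([crop(S,310,320,80,60),crop(S,255,205,80,60)])])
cv2.imwrite('pics/m1.png',im)
```

```text
green [((np.float64(314.50467289719626), np.float64(268.9158878504673)), 107), ((np.float64(273.73333333333335), np.float64(295.0)), 30)] (array([ 0.50980433, -0.15906328,  0.01581304]), [np.float64(0.005214819460451823), np.float64(0.005214819460451838)])
red [((np.float64(298.97872340425533), np.float64(214.14893617021278)), 47), ((np.float64(294.61224489795916), np.float64(228.3265306122449)), 49)] (array([ 0.64698227, -0.10120977,  0.07367055]), [np.float64(0.0004771723001878452), np.float64(0.00047717230018788344)])
green z15 [ 0.51386966 -0.16254768  0.015     ] [ 0.50600648 -0.15557551  0.015     ]
axes: img right-> [ 0.03683172 -0.28553041  0.        ]
cap (array([ 0.45422502, -0.36323028,  0.11994567]), [np.float64(0.001398094114287936), np.float64(0.0013980941142879278)])
decoycap (array([ 0.58356117, -0.3607016 ,  0.16223812]), [np.float64(0.0011812113946887593), np.float64(0.0011812113946887595)])
bottle (array([ 0.7727421 , -0.01972935,  0.10360734]), [np.float64(0.0011402423646759993), np.float64(0.0011402423646758961)])
loupe (array([ 0.65592141, -0.26420822,  0.02382537]), [np.float64(0.00040300206438432487), np.float64(0.0004030020643842101)])
```

View pics/m1.png

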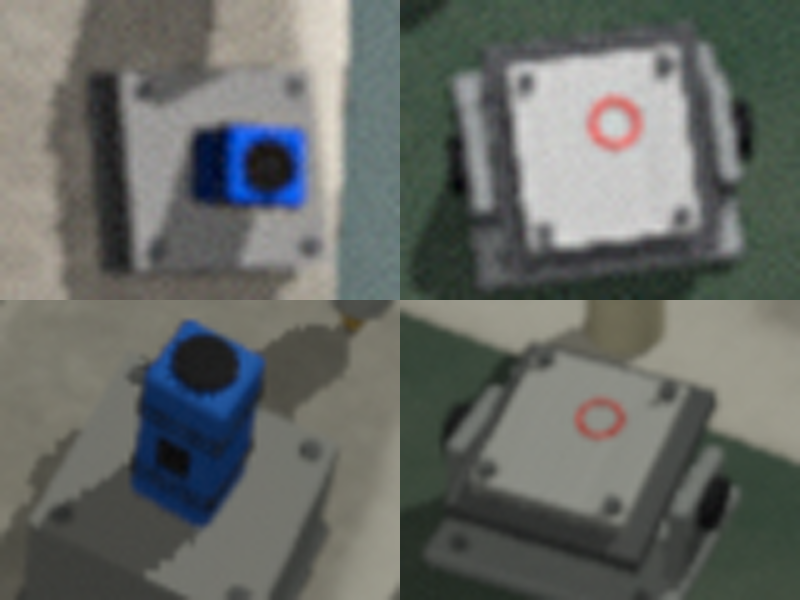

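The montage shows the grip's cap at top (398,301) and scene (351,332). The sample's face leans toward the robot, with its screws and red ring clear in both views. The green mask caught mat pixels in the top view, so I'll redo it more tightly.

```bash
cat > m2.py <<'E'
from h import *
T=cam('top');S=cam('scene')
def dark(c,uv,r=3):
    g=cv2.cvtColor(c['image'],cv2.COLOR_BGR2GRAY).astype(float)
    for _ in range(3):
        x,y=[int(round(v)) for v in uv]
        w=g[y-r:y+r+1,x-r:x+r+1]; w=np.clip(np.median(w)-8-w,0,None)
        yy,xx=np.mgrid[y-r:y+r+1,x-r:x+r+1]; uv=((w*xx).sum()/w.sum(),(w*yy).sum()/w.sum())
    return uv
t=[(125,83),(263,67),(282,216),(143,233)]; s=[(144,58),(268,90),(212,206),(85,168)]
P=[]
for a,b in zip(t,s):
    ua=dark(T,np.array(a)/6.25+(265,195)-.4);ub=dark(S,np.array(b)/5+(255,205)-.4)
    x,e=tri([ray(T,ua),ray(S,ub)]);P.append(x);print(np.round(ua,1),np.round(ub,1),x.round(4),np.round(e[0],4))
P=np.array(P);c=P.mean(0);n=np.linalg.svd(P-c)[2][2];n*=np.sign(n[2])
up=P[0]+P[1]-P[2]-P[3];up/=np.linalg.norm(up)
print('centre',c.round(4),'n',n.round(3),'tilt',np.degrees(np.arccos(n[2])),'az',np.degrees(np.arctan2(n[1],n[0])),'up az',np.degrees(np.arctan2(up[1],up[0])),'up el',np.degrees(np.arcsin(up[2])))
print('sides',[np.linalg.norm(P[i]-P[i-1]).round(4) for i in range(4)])
def ring(cm,X):
    u=proj(cm,X)[0].round().astype(int)
    im=cm['image'][u[1]-8:u[1]+9,u[0]-8:u[0]+9].astype(int)
    w=im[...,1]-(im[...,0]+im[...,2])/2; w=np.clip(w-18,0,None)
    # only within disc
    yy,xx=np.mgrid[-8:9,-8:9]; w*=(xx**2+yy**2<64)
    return (u[0]+(w*xx).sum()/w.sum(),u[1]+(w*yy).sum()/w.sum()),(w>0).sum()
for cm in(T,S):
    q=ring(cm,[.508,-.158,.015]);print('green',q,onz(cm,q[0],.015))
# disc centre bright
for cm in(T,S):
    g=cv2.cvtColor(cm['image'],cv2.COLOR_BGR2HSV)
    u=proj(cm,[.508,-.158,.015])[0]
    m=((g[...,2]>120)).astype(np.uint8) if cm is T else ((g[...,2]>110)).astype(np.uint8)
    k,l,st,ce=cv2.connectedComponentsWithStats(cv2.morphologyEx(m,cv2.MORPH_CLOSE,np.ones((3,3))))
    i=l[int(u[1])-6,int(u[0])-6]; print('disc',i,st[i],onz(cm,ce[i],.015))
# grip top face
h=cv2.cvtColor(T['image'],cv2.COLOR_BGR2HSV)[285:320,380:412]
m=((abs(h[...,0].astype(int)-112)<14)&(h[...,1]>120)&(h[...,2]>150)).astype(np.uint8)
cs=max(cv2.findContours(m,0,2)[0],key=cv2.contourArea)
rc=cv2.minAreaRect(cs);print(rc)
bx=cv2.boxPoints(rc)+(380,285);W=np.array([onz(T,b,.121)[:2] for b in bx]);print('top face',W.mean(0),[np.linalg.norm(W[i]-W[i-1]).round(4) for i in range(4)],np.degrees(np.arctan2(*(W[1]-W[0])[::-1])))
print('cap',tri([ray(T,(397.9-.4,301.4-.4)),ray(S,(351-.4,332.4-.4))]))
# holder top corners by eye, z=.056
for q in [(120,72),(306,68),(322,268),(133,270)]: print('hold',onz(T,np.array(q)/6.25+(355-.4,275-.4),.056).round(4))
E
python3 m2.py
```

```text
[279.6 208.9] [279.8 217.1] [ 0.6559 -0.0491  0.074 ] 0.0012
[310.7 205.5] [308.3 222.9] [ 0.6682 -0.1268  0.0896] 0.0038
[310.  233.9] [294.2 250.3] [ 0.5996 -0.1369  0.0621] 0.0006
[286.9 235.8] [nan nan] [nan nan nan] nanm2.py:8: RuntimeWarning: invalid value encountered in scalar divide
  yy,xx=np.mgrid[y-r:y+r+1,x-r:x+r+1]; uv=((w*xx).sum()/w.sum(),(w*yy).sum()/w.sum())
Traceback (most recent call last):
  File "m2.py", line 15, in <module>
    P=np.array(P);c=P.mean(0);n=np.linalg.svd(P-c)[2][2];n*=np.sign(n[2])
                                ~~~~~~~~~~~~~^^^^^
numpy.linalg.LinAlgError: SVD did not converge
```

```bash
sed -i 's/ua=dark(T,\(.*\));ub=dark(S,\(.*\))$/ua=\1;ub=\2/' m2.py; grep -n 'ua=' m2.py; python3 m2.py
```

```text
13:    ua=np.array(a)/6.25+(265,195)-.4;ub=np.array(b)/5+(255,205)-.4
[284.6 207.9] [283.4 216.2] [ 0.6571 -0.061   0.0822] 0.0005
[306.7 205.3] [308.2 222.6] [ 0.672  -0.1192  0.0831] 0.0003
[309.7 229.2] [297.  245.8] [ 0.6118 -0.1348  0.065 ] 0.0004
[287.5 231.9] [271.6 238.2] [ 0.5965 -0.0764  0.0656] 0.0007
centre [ 0.6344 -0.0979  0.074 ] n [-0.259 -0.065  0.964] tilt 15.508847500902396 az -165.82381425763424 up az 14.38974142109539 up el 15.508473188626425
sides [np.float64(0.0647), np.float64(0.0601), np.float64(0.0648), np.float64(0.0603)]
green ((np.float64(313.2739726027397), np.float64(272.4949771689498)), np.int64(48)) [ 0.50379173 -0.16026389  0.015     ]
green ((np.float64(274.40495867768595), np.float64(296.75537190082645)), np.int64(47)) [ 0.50322705 -0.15968295  0.015     ]
disc 40 [302 261  24  25 475] [ 0.50341635 -0.16041988  0.015     ]
disc 45 [259 286  32  25 619] [ 0.50172309 -0.16125925  0.015     ]
((17.5, 16.0), (12.0, 11.0), 90.0)
top face [ 0.451807   -0.36339007] [np.float64(0.0284), np.float64(0.0268), np.float64(0.0284), np.float64(0.0266)] -82.65758246241181
cap (array([ 0.45177673, -0.36312245,  0.12235495]), [np.float64(0.00013621335374617357), np.float64(0.00013621335374623965)])
hold [ 0.4851 -0.3179  0.056 ]
hold [ 0.4967 -0.3948  0.056 ]
hold [ 0.4169 -0.4056  0.056 ]
hold [ 0.4062 -0.3289  0.056 ]
```

Measurements agree with the known sizes:
- **Sample spot:** (0.647,-0.101,0.0735), against 0.0727 for the model height.
- **Sample tilt:** 15.5° at azimuth 14.4°.
- **Reference spot:** (0.5035,-0.160).
- **Probe axis:** (0.4518,-0.363), yaw about 7.5°.

The microscope on the left could lie on the sweep, so I'll check its extent and plan the arc.

Run:
```python
from h import *
T=cam('top');S=cam('scene')
f=.7
for nm,ut,us in(('base corner R near',(210,328),(218,283)),('base corner R far',(212,80),(357,150)),('body corner near-right',(60,180),(160,222)),('disc',(162,280),(212,219)),('rod foot',(257,160),(357,213))):
    print(nm,tri([ray(T,np.array(ut)*f),ray(S,np.array(us)*f)]))
print('bench front-edge',onz(T,np.array((0,415))*f,0),onz(T,np.array((580,490))*f,0), 'scene base left corner',onz(S,np.array((22,205))*f,0.05), onz(S,np.array((60,115))*f,0.25))
s=ctrl.get_state();M=R.from_quat(s['tcp_rot']).as_matrix();print(M.round(3))
```

```text
base corner R near (array([0.56183248, 0.31416461, 0.01874469]), [np.float64(0.00019375098529377205), np.float64(0.00019375098529371383)])
base corner R far (array([1.05659173, 0.39764857, 0.08840242]), [np.float64(0.006031731640263811), np.float64(0.006031731640263987)])
body corner near-right (array([ 0.81864241,  0.82365198, -0.12633395]), [np.float64(0.07472082700470307), np.float64(0.07472082700470288)])
disc (array([0.62711121, 0.39214781, 0.09902781]), [np.float64(0.0003917161680551781), np.float64(0.00039171616805512593)])
rod foot (array([0.9327677 , 0.29643019, 0.00837558]), [np.float64(0.001731219895830789), np.float64(0.0017312198958307759)])
bench front-edge [0.34647119 0.68522937 0.        ] [ 0.35240873 -0.42555111  0.        ] scene base left corner [0.44978747 0.86501983 0.05      ] [0.55164614 0.74781098 0.25      ]
[[-0.973  0.229 -0.   ]
 [ 0.229  0.973 -0.   ]
 [ 0.    -0.    -1.   ]]
```

Request:
send_rows(translation=[[-1,-1,0],[-1,-1,0],[-1,-1,0],[-1,-1,0],[-1,-1,0]], rotation=[[0,0,0.5],[0,0,0.5],[0,0,0.55],[0,0,0.6],[0,0,0.65]], grip=[85,85,85,85,85])

```text
time: 1.12
eef_pos: [0.2496, 0.4666, 0.2316]
tcp_rot: [0.236, 0.972, 0.0, 0.0]
contact_force: [-0.3, 0.1, 0.5]
opening: 0.993
```

Request:
send_rows(translation=[[-1,0,0],[-1,0,0],[-1,0,0],[-1,0,0],[-1,0,0]], rotation=[[0,0,0.7],[0,0,0.7],[0,0,0.7],[0,0,0.7],[0,0,0.7]], grip=[85,85,85,85,85])

```text
time: 1.75
eef_pos: [0.3734, 0.3831, 0.2316]
tcp_rot: [0.381, 0.924, 0.0, 0.0]
contact_force: [-0.4, 0.1, -0.6]
opening: 0.999
```

Request:
send_rows(translation=[[-1,0,0],[-1,0,0],[-1,0,0],[-1,0,0],[-1,0,0]], rotation=[[0,0,0.7],[0,0,0.7],[0,0,0.7],[0,0,0.7],[0,0,0.7]], grip=[85,85,85,85,85])

```text
time: 2.38
eef_pos: [0.4658, 0.2656, 0.2315]
tcp_rot: [0.518, 0.856, 0.0, 0.0]
contact_force: [0.8, -0.5, 1.0]
opening: 1.0
```

Request:
send_rows(translation=[[-0.84,-0.44,0],[-0.88,-0.37,0],[-0.91,-0.29,0],[-0.93,-0.21,0],[-0.94,-0.13,0]], rotation=[[0,0,1],[0,0,1],[0,0,1],[0,0,1],[0,0,1]], grip=[85,85,85,85,85])

```text
time: 3.0
eef_pos: [0.4653, 0.1227, 0.2316]
tcp_rot: [0.691, 0.723, 0.0, 0.0]
contact_force: [0.1, 0.3, 0.3]
opening: 0.992
```

Request:
send_rows(translation=[[-0.95,-0.04,0],[-0.95,0.04,0],[-0.945,0.12,0],[-0.93,0.2,0],[-0.91,0.285,0]], rotation=[[0,0,1],[0,0,1],[0,0,1],[0,0,1],[0,0,1]], grip=[85,85,85,85,85])

```text
time: 3.62
eef_pos: [0.4656, -0.0201, 0.2317]
tcp_rot: [0.831, 0.556, 0.0, 0.0]
contact_force: [1.4, 0.3, 0.0]
opening: 0.998
```

Request:
send_rows(translation=[[-0.88,0.36,0],[-0.85,0.44,0],[-0.8,0.51,0],[-0.76,0.58,0],[-0.7,0.64,0]], rotation=[[0,0,1],[0,0,1],[0,0,1],[0,0,1],[0,0,1]], grip=[85,85,85,85,85])

```text
time: 4.25
eef_pos: [0.466, -0.163, 0.2316]
tcp_rot: [0.932, 0.363, 0.0, 0.0]
contact_force: [-0.2, -0.4, 0.1]
opening: 0.996
```

Request:
send_rows(translation=[[-0.645,0.7,0],[-0.58,0.755,0],[-0.51,0.8,0],[-0.44,0.845,0],[-0.37,0.88,0]], rotation=[[0,0,1],[0,0,1],[0,0,1],[0,0,1],[0,0,1]], grip=[85,85,85,85,85])

```text
time: 4.88
eef_pos: [0.4664, -0.3058, 0.2316]
tcp_rot: [0.988, 0.153, 0.0, 0.0]
contact_force: [0.4, 0.5, -0.6]
opening: 0.997
```

```bash
cat >> h.py <<'E'
def go(pos,zaxis,yaxis):
    """tool shift (30 mm units) and turn (5 deg units) from here to TCP pos, tool z, tool y hint"""
    s=ctrl.get_state();z=np.array(zaxis,float);z/=np.linalg.norm(z)
    y=np.array(yaxis,float);y-=z*(y@z);y/=np.linalg.norm(y)
    G=np.array([np.cross(y,z),y,z]).T;M=R.from_quat(s['tcp_rot'])
    print('pos',s['eef_pos'].round(4),'shift u',(M.inv().apply(np.array(pos)-s['eef_pos'])/.03).round(3),'turn u',np.degrees((M.inv()*R.from_matrix(G)).as_rotvec()/5).round(3),'q',s['qpos'].round(2),'F',s['contact_force'].round(2),'t',s['time'])
def az(d): return [np.cos(np.radians(d)),np.sin(np.radians(d)),0]
E
python3 -c "
from h import *
go([.4518,-.363,.15],[0,0,-1],az(-82.5))"
```

```text
pos [ 0.4664 -0.3058  0.2316] shift u [-1.042  1.67   2.719] turn u [ 0.004 -0.004  2.021] q [-0.76  0.03  1.87  0.    1.25  0.5 ] F [ 0.37  0.46 -0.57] t 4.875
```

Request:
send_rows(translation=[[-0.52,0.84,0],[-0.52,0.83,0.2],[0,0,0.8],[0,0,0.9],[0,0,0.8]], rotation=[[0,0,0],[0,0,0],[0,0,1],[0,0,1],[0,0,0]], grip=[85,85,85,70,70])

```text
time: 5.5
eef_pos: [0.4519, -0.3621, 0.1495]
tcp_rot: [0.998, 0.067, 0.0, -0.0]
contact_force: [0.2, 0.5, -0.6]
opening: 0.824
```

Run:
```python
from h import *
go([.4518,-.363,.073],[0,0,-1],az(-82.5))
T=cam('top');S=cam('scene')
a=cv2.resize(T['image'][260:335,350:430],(400,375),interpolation=2);b=cv2.resize(S['image'][285:375,300:396],(400,375),interpolation=2)
cv2.imwrite('pics/g1.png',np.hstack([a,b]))
```

```text
pos [ 0.4519 -0.3621  0.1495] shift u [-0.006  0.029  2.551] turn u [-0.    -0.     0.046] q [-0.85  0.16  1.89  0.    1.1   0.59] F [ 0.18  0.51 -0.58] t 5.5
```

View pics/g1.png

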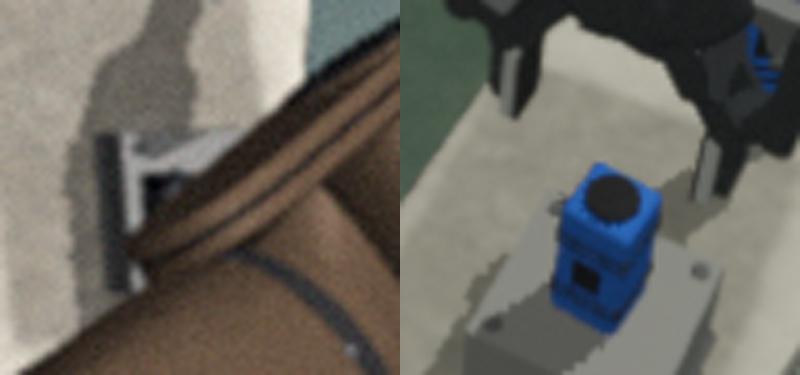

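The scene view shows the fingers straddling the grip at about (610,230), with the arm hiding the top view. Next I descend and close.

Request:
send_rows(translation=[[0,0,0.7],[0,0,0.7],[0,0,0.7],[0,0,0.45],[0,0,0]], rotation=[[0,0,0],[0,0,0],[0,0,0],[0,0,0],[0,0,0]], grip=[70,70,70,60,20], squeeze=50)

```text
time: 6.22
eef_pos: [0.4518, -0.3618, 0.0735]
tcp_rot: [0.998, 0.068, -0.0, -0.001]
contact_force: [-0.8, -0.5, -0.2]
opening: 0.503
```

Request:
send_rows(translation=[[0,0,0],[0,0,0],[0,0,0],[0,0,0],[0,0,0]], rotation=[[0,0,0],[0,0,0],[0,0,0],[0,0,0],[0,0,0]], grip=[20,20,20,20,20])

```text
time: 6.85
eef_pos: [0.4526, -0.3626, 0.075]
tcp_rot: [0.998, 0.068, 0.001, 0.001]
contact_force: [0.3, -0.2, 5.5]
opening: 0.347
```

Request:
send_rows(translation=[[0,0,-0.2],[0,0,-0.5],[0,0,-0.7],[0,0,-0.7],[0,0,-0.5]], rotation=[[0,0,0],[0,0,0],[0,0,0],[0,0,0],[0,0,0]], grip=[20,20,20,20,20])

```text
time: 7.48
eef_pos: [0.452, -0.3618, 0.1532]
tcp_rot: [0.998, 0.068, -0.0, -0.0]
contact_force: [0.1, -0.3, -1.0]
opening: 0.346
```

Run:
```python
from h import *
go([.5035,-.160,.153],[0,0,-1],az(-82.5))
```

```text
pos [ 0.452  -0.3618  0.1532] shift u [ 2.613 -6.432  0.009] turn u [-0.003  0.     0.056] q [-0.85  0.15  1.88  0.    1.11  0.58] F [ 0.15 -0.28 -1.03] t 7.475
```

Request:
send_rows(translation=[[0.3,-0.8,0],[0.4,-0.98,0],[0.4,-0.98,0],[0.4,-0.98,0],[0.4,-0.98,0]], rotation=[[0,0,0],[0,0,0],[0,0,0],[0,0,0],[0,0,0]], grip=[20,20,20,20,20])

```text
time: 8.1
eef_pos: [0.4886, -0.2111, 0.1507]
tcp_rot: [0.998, 0.068, -0.001, -0.001]
contact_force: [0.2, -0.4, -1.2]
opening: 0.345
```

Request:
send_rows(translation=[[0.4,-0.98,0],[0.3,-0.73,0.6],[0,0,0.5],[0,0,0]], rotation=[[0,0,0],[0,0,0],[0,0,0],[0,0,0]], grip=[20,20,20,20])

```text
time: 8.6
eef_pos: [0.5015, -0.1592, 0.1166]
tcp_rot: [0.998, 0.068, -0.002, -0.001]
contact_force: [1.1, 0.7, -1.4]
opening: 0.349
```

Run:
```python
from h import *
go([.5035,-.160,.084],[0,0,-1],az(-82.5))
T=cam('top');S=cam('scene')
a=cv2.resize(T['image'][230:305,270:350],(400,375),interpolation=2);b=cv2.resize(S['image'][220:325,230:342],(400,375),interpolation=2)
cv2.imwrite('pics/g2.png',np.hstack([a,b]))
p=ctrl.get_state()['eef_pos']
print('pred tip',proj(S,p-[0,0,.069])[0],'shown',(proj(S,p-[0,0,.069])[0]-(230,220))*400/112+(400,0))
```

```text
pos [ 0.5015 -0.1592  0.1166] shift u [0.067 0.037 1.086] turn u [-0.032  0.048  0.063] q [-0.5   0.09  2.03 -0.    1.03  0.93] F [ 1.12  0.72 -1.41] t 8.6
pred tip [274.38296203 285.60291205] shown [558.51057869 234.29611448]
```

View pics/g2.png

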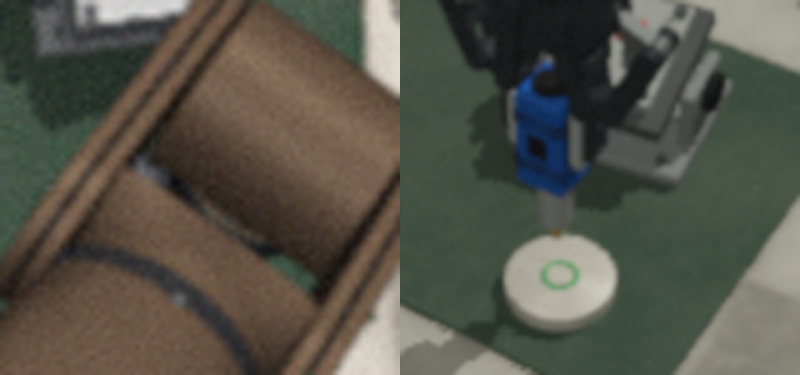

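The tip shows at (557,234), within 2 px of the predicted (558,234), above the green ring. I'll descend to just above the block.

Request:
send_rows(translation=[[0.07,0.04,0.4],[0,0,0.4],[0,0,0.1],[0,0,0.1],[0,0,0]], rotation=[[0,0,0],[0,0,0],[0,0,0],[0,0,0],[0,0,0]], grip=[20,20,20,20,20])

```text
time: 9.32
eef_pos: [0.5054, -0.1613, 0.0887]
tcp_rot: [0.998, 0.068, -0.0, -0.0]
contact_force: [0.9, 0.5, 0.6]
opening: 0.349
```

Request:
send_rows(translation=[[0,0,0.07],[0,0,0],[0,0,0]], rotation=[[0,0,0],[0,0,0],[0,0,0]], grip=[20,20,20])

```text
time: 9.7
eef_pos: [0.5056, -0.1613, 0.0869]
tcp_rot: [0.998, 0.068, 0.0, 0.0]
contact_force: [0.5, -0.2, -1.9]
opening: 0.346
```

Request:
send_rows(translation=[[-0.06,-0.05,0.05],[0,0,0.05],[0,0,0.05],[0,0,0]], rotation=[[0,0,0],[0,0,0],[0,0,0],[0,0,0]], grip=[20,20,20,20])

```text
time: 10.2
eef_pos: [0.5034, -0.1599, 0.0824]
tcp_rot: [0.998, 0.068, -0.0, -0.0]
contact_force: [-1.8, 0.9, 1.8]
opening: 0.349
```

Request:
send_rows(translation=[[0,0,0.05],[0,0,0],[0,0,0]], rotation=[[0,0,0],[0,0,0],[0,0,0]], grip=[20,20,20])

```text
time: 10.58
eef_pos: [0.5035, -0.1599, 0.0809]
tcp_rot: [0.998, 0.068, -0.0, -0.0]
contact_force: [-1.0, 1.9, 2.8]
opening: 0.347
```

Request:
send_rows(translation=[[0,0,0.06],[0,0,0],[0,0,0],[0,0,0],[0,0,0]], rotation=[[0,0,0],[0,0,0],[0,0,0],[0,0,0],[0,0,0]], grip=[20,20,20,20,20])

```text
time: 11.2
eef_pos: [0.5035, -0.16, 0.079]
tcp_rot: [0.998, 0.068, -0.0, -0.0]
contact_force: [-1.6, 2.0, 4.3]
opening: 0.347
```

Request:
send_rows(translation=[[0,0,0],[0,0,0],[0,0,0],[0,0,0],[0,0,0]], rotation=[[0,0,0],[0,0,0],[0,0,0],[0,0,0],[0,0,0]], grip=[20,20,20,20,20])

```text
time: 11.82
eef_pos: [0.5035, -0.16, 0.0789]
tcp_rot: [0.998, 0.068, -0.0, -0.0]
contact_force: [-2.7, 1.5, 3.7]
opening: 0.349
```

Run:
```python
from h import *
go([.5035,-.160,.079],[0,0,-1],az(-82.5))
S=cam('scene')
cv2.imwrite('pics/g3.png',cv2.resize(S['image'][220:325,230:342],(800,750)[0:1]+(600,),interpolation=2) if 0 else cv2.resize(S['image'][225:315,220:340],(800,600),interpolation=2))
```

```text
pos [ 0.5035 -0.16    0.0789] shift u [ 0.001  0.001 -0.002] turn u [-0.001  0.     0.056] q [-0.5   0.15  2.04  0.    0.95  0.94] F [-2.69  1.54  3.69] t 11.825
```

View pics/g3.png

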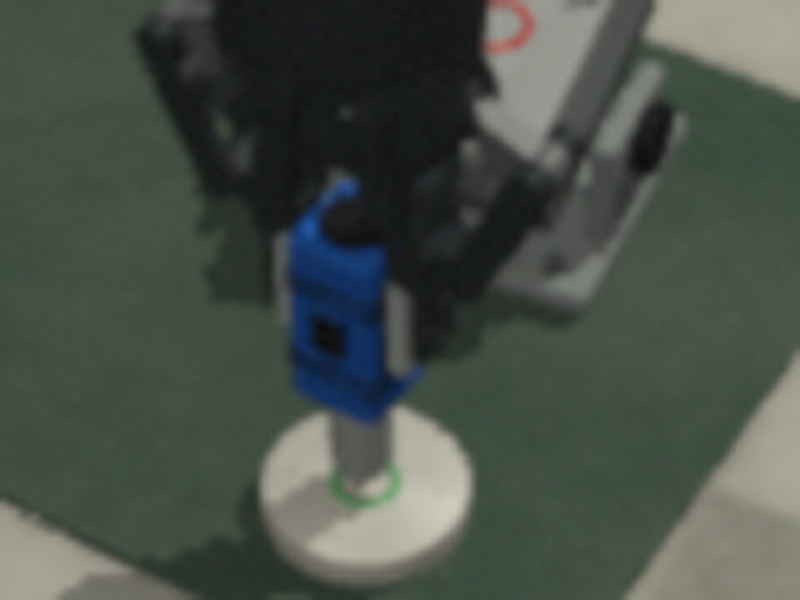

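The tip sits inside the green ring at (366,485), with the probe upright, about 5–6 N of push and the hold lasting over 1 s. Next I lift and go to the sample.

Request:
send_rows(translation=[[0,0,-0.4],[0,0,-0.9],[0,0,-0.9],[0,0,-0.8],[0,0,0]], rotation=[[0,0,0],[0,0,0],[0,0,0],[0,0,0],[0,0,0]], grip=[20,20,20,20,20])

```text
time: 12.5
eef_pos: [0.5049, -0.161, 0.1712]
tcp_rot: [0.998, 0.068, 0.003, 0.002]
contact_force: [1.0, -0.5, -1.9]
opening: 0.343
```

```bash
cat >> h.py <<'E'
P=np.array([.6467,-.1011,.0733]);D=np.array([.2588,.0665,-.9636])
E
python3 -c "
from h import *
go(P-.105*D,D,az(-82.5))"
```

```text
pos [ 0.5049 -0.161   0.1712] shift u [ 4.024 -1.232 -0.095] turn u [0.406 3.024 0.013] q [-0.5   0.02  1.99 -0.    1.12  0.94] F [ 1.02 -0.54 -1.93] t 12.5
```

Request:
send_rows(translation=[[0.7,-0.2,0],[0.9,-0.3,0],[0.9,-0.3,0],[0.9,-0.25,0],[0.62,-0.18,-0.1]], rotation=[[0,0,0],[0,0,0],[0,0,0],[0,0,0],[0,0,0]], grip=[20,20,20,20,20])

```text
time: 13.12
eef_pos: [0.618, -0.1065, 0.1693]
tcp_rot: [0.998, 0.068, -0.001, -0.0]
contact_force: [0.1, -0.1, -1.7]
opening: 0.35
```

Request:
send_rows(translation=[[0,0,0],[0,0,0],[0,0,0],[0,0,0],[0,0,0]], rotation=[[0.1,0.75,0],[0.1,0.75,0],[0.1,0.75,0],[0.1,0.77,0],[0,0,0]], grip=[20,20,20,20,20])

```text
time: 13.75
eef_pos: [0.6162, -0.1071, 0.1695]
tcp_rot: [0.989, 0.067, 0.128, -0.027]
contact_force: [-0.1, 1.1, -1.1]
opening: 0.347
```

Request:
send_rows(translation=[[0,0,0],[0,0,0]], rotation=[[0,0,0],[0,0,0]], grip=[20,20])

```text
time: 14.0
eef_pos: [0.6183, -0.1071, 0.1718]
tcp_rot: [0.989, 0.067, 0.13, -0.026]
contact_force: [-0.1, 1.8, -1.1]
opening: 0.349
```

```bash
cat > look.py <<'E'
import sys
from h import *
go(P-float(sys.argv[2])*D,D,az(-82.5))
S=cam('scene')
b=cv2.resize(S['image'][170:260,235:355],(800,600),interpolation=2)
cv2.imwrite('pics/'+sys.argv[1],b)
s=ctrl.get_state();M=R.from_quat(s['tcp_rot']).as_matrix();p=s['eef_pos']+.069*M[:,2]
f=lambda X:((proj(S,X)[0]+.5-(235,170))*800/120).round(0)
print('tip pred',f(p),'spot',f(P),'grip top',f(s['eef_pos']-M[:,2]*.046))
E
python3 look.py g4.png .105
```

```text
pos [ 0.6183 -0.1071  0.1718] shift u [ 0.059  0.035 -0.079] turn u [-0.04   0.065  0.002] q [-0.4   0.12  1.9   0.2   0.92  0.93] F [-0.06  1.8  -1.14] t 14.0
tip pred [385. 336.] spot [401. 393.] grip top [348. 103.]
```

View pics/g4.png

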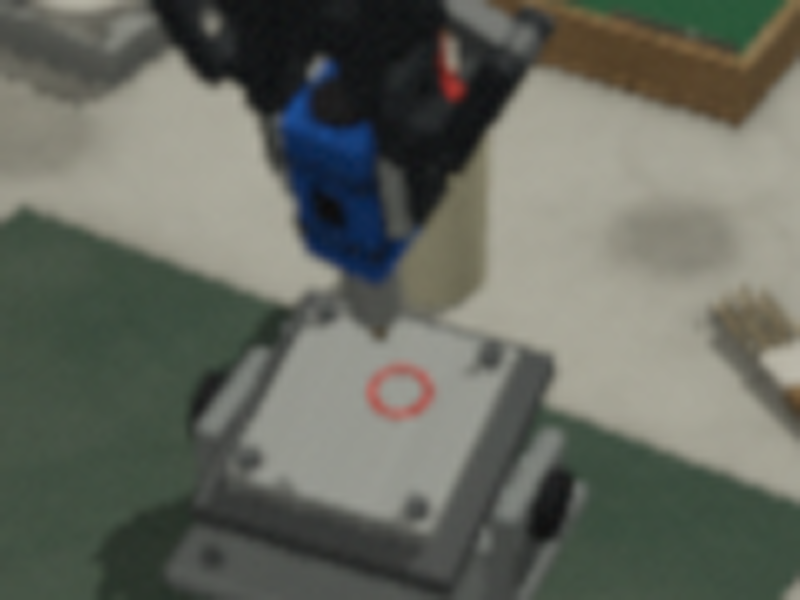

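The ring shows at (401,391), exactly where predicted. The tip is at (378,338) against a predicted (385,336), about 2 mm off. I'll approach to 5 mm from the face.

Request:
send_rows(translation=[[0.06,0.07,0.3],[0,0,0.3],[0,0,0.2],[0,0,0.1],[0,0,0]], rotation=[[0,0,0],[0,0,0],[0,0,0],[0,0,0],[0,0,0]], grip=[20,20,20,20,20])

```text
time: 14.68
eef_pos: [0.6267, -0.107, 0.1459]
tcp_rot: [0.989, 0.067, 0.13, -0.026]
contact_force: [0.3, -0.6, -1.2]
opening: 0.348
```

Request:
send_rows(translation=[[0,0,0],[0,0,0]], rotation=[[0,0,0],[0,0,0]], grip=[20,20])

```text
time: 14.92
eef_pos: [0.627, -0.1072, 0.1467]
tcp_rot: [0.989, 0.067, 0.13, -0.026]
contact_force: [-0.5, -0.9, -1.5]
opening: 0.353
```

```bash
python3 look.py g5.png .064
```

```text
pos [ 0.627  -0.1072  0.1467] shift u [ 0.006 -0.033  0.408] turn u [-0.037  0.052 -0.001] q [-0.39  0.17  1.9   0.21  0.87  0.92] F [-0.5  -0.92 -1.48] t 14.925
tip pred [401. 382.] spot [401. 393.] grip top [366. 159.]
```

View pics/g5.png

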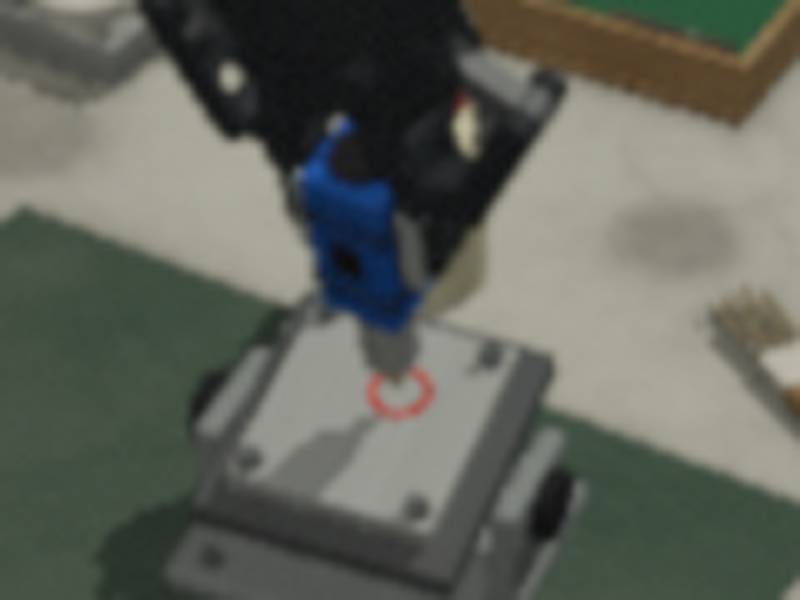

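The tip is at (398,380), within 3 zoomed pixels of the prediction and about 7 mm above the ring. I'll creep in and watch the force.

Request:
send_rows(translation=[[0,0,0.1],[0,0,0.1],[0,0,0.05],[0,0,0.05],[0,0,0]], rotation=[[0,0,0],[0,0,0],[0,0,0],[0,0,0],[0,0,0]], grip=[20,20,20,20,20])

```text
time: 15.6
eef_pos: [0.629, -0.1064, 0.1378]
tcp_rot: [0.989, 0.067, 0.13, -0.026]
contact_force: [-1.9, -0.3, 1.8]
opening: 0.348
```

Request:
send_rows(translation=[[0,0,0.05],[0,0,0],[0,0,0]], rotation=[[0,0,0],[0,0,0],[0,0,0]], grip=[20,20,20])

```text
time: 15.98
eef_pos: [0.6294, -0.1064, 0.1363]
tcp_rot: [0.989, 0.067, 0.13, -0.026]
contact_force: [-3.0, 0.7, 2.5]
opening: 0.352
```

```bash
python3 look.py g6.png .064
```

```text
pos [ 0.6294 -0.1064  0.1363] shift u [ 0.015 -0.028  0.051] turn u [-0.043  0.06  -0.001] q [-0.39  0.19  1.9   0.21  0.86  0.92] F [-2.99  0.66  2.45] t 15.975
tip pred [403. 401.] spot [401. 393.] grip top [369. 182.]
```

Request:
send_rows(translation=[[0,0,0.05],[0,0,0],[0,0,0],[0,0,0],[0,0,0]], rotation=[[0,0,0],[0,0,0],[0,0,0],[0,0,0],[0,0,0]], grip=[20,20,20,20,20])

```text
time: 16.65
eef_pos: [0.6299, -0.1063, 0.1348]
tcp_rot: [0.989, 0.067, 0.13, -0.026]
contact_force: [-3.1, -0.1, 3.8]
opening: 0.347
```

```bash
python3 look.py g7.png .064; python3 -c "
from h import *
print([eyes.read_camera('top') and ctrl.get_state()['contact_force'].round(2) for _ in range(4)])"
```

```text
pos [ 0.6299 -0.1063  0.1348] shift u [ 0.014 -0.029 -0.002] turn u [-0.042  0.058 -0.002] q [-0.39  0.19  1.9   0.21  0.85  0.92] F [-3.11 -0.08  3.81] t 16.65
tip pred [403. 404.] spot [401. 393.] grip top [370. 186.]
[array([-2.61,  0.04,  3.1 ]), array([-3.53,  0.36,  4.15]), array([-3.27,  1.29,  2.71]), array([-3.17,  0.1 ,  3.07])]
```

View pics/g7.png

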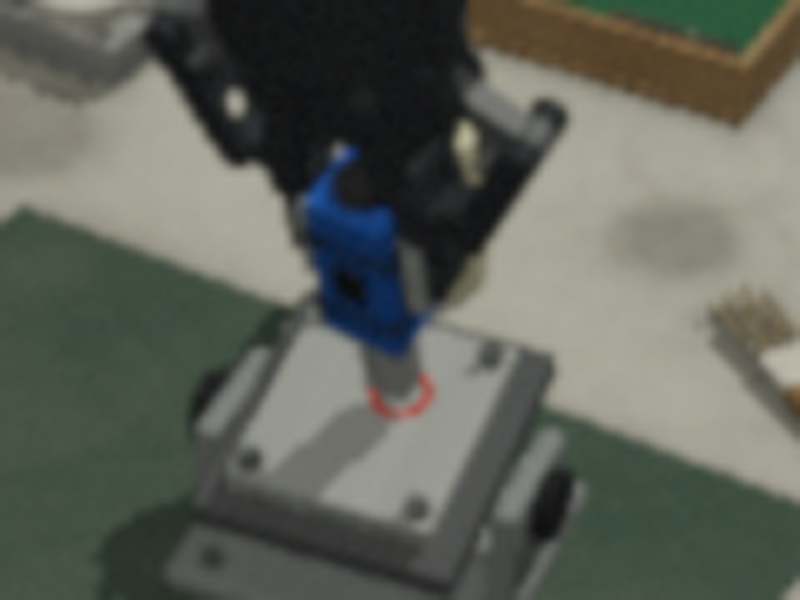

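The nose is centred in the red ring at about (398,396), pushed in roughly 4–5 mm with about 5.5 N square to the face. I'll hand in.

```bash
python3 -c "
from h import *
ticket.sign_off(); s=ctrl.get_state(); print(s['time'],s['eef_pos'],s['contact_force'],s['opening'])"
```

```text
the job is handed in; nothing more can be done
the job is handed in; nothing more can be done
```

I checked the probe on the reference block and handed the job in at about 17 s with it still pressed on the sample. The sign-off gives no verdict, and I could not read the nose travel directly; it is worked out from position and force.

- **Green ring:** I lifted the probe out of its holder and pressed it upright inside the ring for over 1 s, about 5 mm in with roughly 5.5 N. The picture showed the nose inside the ring.
- **Red ring:** It ended pressed 4–5 mm in with about 5.5 N along the face normal, and the last picture showed the nose centred in the ring. The tool was within about 0.4° of my measured normal (15.5° tilt, probably good to 2°).
- **Grip and surroundings:** The opening stayed at about 30 mm, so the probe was still held. No contact with other things was seen, but I did not re-measure the blocks or bystanders.

**Small disagreements:**
- The nose once appeared about 2 mm from its predicted place while the arm was still settling; the next look agreed to within 1 mm.
- Sideways force at the tip was about 3 N in both presses, probably from friction or sensor drift.

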